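# Dispense two nuts from the drum feeder

### The arm

A 6-joint arm with a two-finger parallel gripper is mounted at the origin on a cart in front of the work surface, level with it; the furniture and walls round the work are solid. World frame = base frame: x ahead of the robot, y to its left, z up, the work surface at z = 0. Lengths are in m, angles in rad, forces in N, time in s.
With the tool pointing down it reaches from about 0.4 to 0.825 m from the base axis. Payload 7 kg.
Tool frame: the origin (TCP) lies midway between the tips of the shut fingers; the grasp point (between the pads) lies arm.hold_point_z behind it (arm.hold_point_z is the distance from the TCP to the grasp point, in m); z points along the fingers, y is the line along which they close (so a half turn about z gives the same grasp; the last joint's range is limited). The gripper opens to 88 mm and grips with 3 to 60 N. Pads are 19 mm wide; open, the fingers measure 130 mm over their backs; the gripper's body (78 mm by 193 mm) begins 47 mm behind the grasp point.
Start: joints at [1.539, 0.359, 0.012, 0, -1.224, -0.288], TCP at [0.212, 0.641, 0.227] pointing down, gripper open.
Joint ranges: [-3.07, 3.07], [-1.43, 2.12], [-1.02, 1.25], [-3.03, 1.67], [-3.05, -0], [-3.03, 3.03]. Speed limits (rad/s): [2.39, 2.39, 3.01, 3.14, 3.14, 3.14].

### API

Orientations are given as [roll, pitch, yaw] about the fixed x, y, z axes, in that order (R = Rz(yaw) Ry(pitch) Rx(roll)).
In Python, from station import arm gives the robot as it stands.
- The arm moves only by the shell command python3 -m crank 'ROWS' [OPENING] [FORCE]. ROWS is JSON, a list that holds one entry, the list of rows, each a list of 4 numbers: the shift along the tool's x, y, z in units of 25 mm (1.0 is 25 mm), then the turn about the tool's z in units of 5 degrees (1.0 is 5 degrees). A call has 1 to 12 rows; each row is the pose to reach, as a shift and turn from the pose commanded when the call began, along the tool's axes at that moment; what a row does not reach only later rows make up. A row lasts 1/8 s, in which the tool goes at most 62.5 mm and 10.7 degrees, less where a joint would pass 70% of its speed; a pose out of reach is approached as far as the arm can. A call with a gripper value outside its range is refused whole. OPENING is the closure, from 0 (fully open) to 1 (shut), set as the call begins (- or left out, the last holds). The fingers move at their own pace and stop on an object; FORCE is the grip in N (left out, the last holds). Time passes only in rows, so rows that repeat a pose let the fingers close. It gives the time, the measured TCP pose, the force, the opening and the grip force at its end, in the units of the state.
- arm.get_state(): the state, without advancing time (a new reading comes with each control period).
- arm.grab_frame(name): name is "scene" or "top"; returns (picture, depth): 420x560x3 uint8, red, green, blue; 420x560 float32, m along the optical axis (not along the pixel's ray), 0 where there is no reading.
- arm.get_calibration(name): a dict with "mtx" (3x3 intrinsics, pixels), "R" (3x3) and "t" (3): a world point X has camera coordinates R X + t. Camera axes: x right, y down, z forward; pixel columns grow to the right and rows downward; lengths in m; the calibration is good to about 2 mm. A picture is of the moment at which its call begins. get_calibration takes no time and is no camera call.
- arm.job_done(): hands the job in; it is judged then, once.
Trained networks look in the newest picture that a camera, given by its name, has taken for a name from the list of things; names that differ only in an ending like _2 or _b are one class to them, and where a whole thing is asked for, a point or a joint stands for the part that bears it (a point fixed in the world has none). Each returns a list of dicts, best first, with "score" (0 to 1); they miss things now and then, are a little off and sometimes report something else, mostly with a low value. They report only what shows in the picture. A call takes as long as a camera call.
- arm.recognise(thing, camera): "extent" ([left, top, width, height] in pixels, round what is visible of it).
- arm.trace(thing, camera): "mask" (420x560 bool, what is visible of it) and "extent" ([left, top, width, height] in pixels, round what is visible of it).
The state is a dict: "t": time; "q": joint angles; "qd": joint speeds; "joint_efforts": joint torques, N m; "eef_pos": TCP position; "ee_rot": TCP orientation; "force": force on the tool from outside, world axes, zero at the start; "moment": the same for the moment, N m; "width": finger opening in m; "gripper_force": force on a finger pad.
Only numpy, scipy, OpenCV 4.12 (cv2) and the standard library are available. Lean on these libraries where they do the work, as an engineer would, in place of code of your own. Each camera call takes 0.05 s, during which the arm holds its last target. There are 200 camera calls.

### The job

Slide the blue tray along the bench, without lifting it, until it stands square against the green foot of the nut feeder, under its spout. Then push the spokes of the star wheel, the top of the wheel going to the left as seen from the robot, so that the nuts drop one at a time: let one nut come to lie in the tray by itself for a moment, then turn on until a second one has dropped. Stop with exactly two nuts in the tray and the third still in the drum, the tray still in place, and leave the other things on the bench where they are.

Things in the scene. Friction and masses are not known exactly. Their poses are not given: they have to be found in the camera images.
- feeder: fixed nut feeder: green drum housing, 182 mm across and 35 mm deep, on a green foot, a clear window and a star wheel on its front. Origin on the bench under the drum's centre; its x runs along the drum's level axis away from the robot, y left, z up. Axis 135 mm, top 226 mm above the bench; front face at local x -0.016, screw heads to -0.019
- drum_centre (a point): centre of the drum, on its axis, at feeder-local (0, 0, 0.135). A nut within 84 mm of it is in the drum. In the still housing turns an orange rotor with three vanes; a vane pushes the nuts, lying in a row at the bottom, up the right-hand (-y) side to a mouth at the lower right. Only turning the wheel's top to +y (left) does so. The first drops after 45 to 95 degrees, the next about 20 further on, and so on
- wheel_centre (a point): centre of the star wheel, feeder-local (-0.065, 0, 0.135). Six spokes 10 mm thick, 60 degrees apart, stand radially in the plane local x = -0.065, with 18 mm black balls centred 92 mm from the axis; hub 40 mm across. Wheel and rotor turn as one without end and stay where left; their starting angle is not told: see or feel for a spoke. 2 to 5 N on a spoke turns them
- spout_end (a point): end of the spout below the mouth, middle of its lower edge; feeder-local (0, -0.083, 0.052). The spout is 26 mm wide in x; nuts slide off it to -y and fall into the tray
- tray_stop (a point): middle of the lower edge of the foot's upright right-hand face, feeder-local (0, -0.050, 0), against which the tray's wall goes; the face is 50 mm wide in x and 46 mm high, and below it the base plate (12 mm high, 120 mm in x) ends in the same plane
- tray: loose open blue plastic tray, 90 mm in its x by 110 mm in its y by 30 mm high, walls and floor 4 mm, 0.3 kg; origin at the centre of its underside. It starts to the right (-y) of the feeder, roughly in line with the spout
- nut0: one of three alike bright steel M16 hex nuts, 24 mm across flats, 27 mm across corners, 13 mm thick, 34 g; origin at the centre of one flat face. All three start loose inside the drum, standing on edge
- nut1: one of three alike bright steel M16 hex nuts, 24 mm across flats, 27 mm across corners, 13 mm thick, 34 g; origin at the centre of one flat face. All three start loose inside the drum, standing on edge
- nut2: one of three alike bright steel M16 hex nuts, 24 mm across flats, 27 mm across corners, 13 mm thick, 34 g; origin at the centre of one flat face. All three start loose inside the drum, standing on edge
- bolt_a: bystander: grey hex bolt, 71 mm long, lying left of the feeder
- bolt_b: bystander: dark hex bolt, 71 mm long, lying left of the feeder
- tin: bystander: green and white tin, 63 mm across, 31 mm high, behind the work
- bottle: bystander: red bottle with a black cap, 118 mm tall, behind the tray

How it is judged:
On the way, in this order (a step that is already met when the one before it is completed fails the run):
1. the tray stands against the foot of the feeder, all three nuts still in the drum (y of tray in the frame of feeder above -0.117 m and x of tray in the frame of feeder between -0.03 and 0.03 m and angle between the y axis of tray and the y axis of feeder, either way round below 0.15 rad and angle between tray's own z axis and vertical below 0.06 rad and distance between each of nut0, nut1, nut2 and drum_centre below 0.084 m), for 0.2 s.
2. exactly one nut lies in the tray, two in the drum, the tray in place (y of tray in the frame of feeder above -0.117 m and x of tray in the frame of feeder between -0.03 and 0.03 m and angle between the y axis of tray and the y axis of feeder, either way round below 0.15 rad and angle between tray's own z axis and vertical below 0.06 rad and ((x of nut0 in the frame of tray between -0.042 and 0.042 m and y of nut0 in the frame of tray between -0.052 and 0.052 m and z of nut0 in the frame of tray between -0.002 and 0.045 m and distance between each of nut1, nut2 and drum_centre below 0.084 m) or (distance between each of nut0, nut2 and drum_centre below 0.084 m and x of nut1 in the frame of tray between -0.042 and 0.042 m and y of nut1 in the frame of tray between -0.052 and 0.052 m and z of nut1 in the frame of tray between -0.002 and 0.045 m) or (distance between each of nut0, nut1 and drum_centre below 0.084 m and x of nut2 in the frame of tray between -0.042 and 0.042 m and y of nut2 in the frame of tray between -0.052 and 0.052 m and z of nut2 in the frame of tray between -0.002 and 0.045 m))), for 0.4 s.
3. exactly two nuts lie in the tray, one in the drum, the tray in place (y of tray in the frame of feeder above -0.117 m and x of tray in the frame of feeder between -0.03 and 0.03 m and angle between the y axis of tray and the y axis of feeder, either way round below 0.15 rad and angle between tray's own z axis and vertical below 0.06 rad and ((x of nut0 in the frame of tray between -0.042 and 0.042 m and y of nut0 in the frame of tray between -0.052 and 0.052 m and z of nut0 in the frame of tray between -0.002 and 0.045 m and x of nut1 in the frame of tray between -0.042 and 0.042 m and y of nut1 in the frame of tray between -0.052 and 0.052 m and z of nut1 in the frame of tray between -0.002 and 0.045 m and distance between nut2 and drum_centre below 0.084 m) or (x of nut0 in the frame of tray between -0.042 and 0.042 m and y of nut0 in the frame of tray between -0.052 and 0.052 m and z of nut0 in the frame of tray between -0.002 and 0.045 m and distance between nut1 and drum_centre below 0.084 m and x of nut2 in the frame of tray between -0.042 and 0.042 m and y of nut2 in the frame of tray between -0.052 and 0.052 m and z of nut2 in the frame of tray between -0.002 and 0.045 m) or (distance between nut0 and drum_centre below 0.084 m and x of nut1 in the frame of tray between -0.042 and 0.042 m and y of nut1 in the frame of tray between -0.052 and 0.052 m and z of nut1 in the frame of tray between -0.002 and 0.045 m and x of nut2 in the frame of tray between -0.042 and 0.042 m and y of nut2 in the frame of tray between -0.052 and 0.052 m and z of nut2 in the frame of tray between -0.002 and 0.045 m))), for 0.3 s.
At the end, for the whole second after the job is handed in: Exactly two nuts lie in the tray and the third is inside the drum (within 84 mm of its centre); the tray stands within 12 mm of the feeder's foot, within 30 mm of the spout's middle plane and square to within 0.15 rad; nuts and tray are at rest (all of step 3 and linear speed of each of nut0, nut1, nut2, tray below 0.05 m/s); the robot touches nothing.
It fails at once if the tray is lifted off the bench or tipped (height (world z) of tray above 0.015 m or angle between tray's own z axis and vertical above 0.35 rad).
It fails at once if a bystander is moved by more than 3 cm (distance of any of bolt_a, bolt_b, tin, bottle from where it was at the start of the episode above 0.03 m).
It also fails if it takes over 72 s, if anything falls off the work surface, if the arm or the gripper's body presses on something with over 40 N, if the wrist force passes 120 N, or if a joint passes its speed limit or range.

## Working session

There is one attempt and no reset: what is moved stays moved. The work goes in short steps, Python scripts to look and compute and a shell command to move; the robot and the scene stay as the last step left them, time stands still between calls to the robot, and variables do not carry over. Pictures are saved under pics/ and viewed, at most 10 in all, crops included, and the job is handed in when it is done.

```bash
ls; mkdir -p pics
cat > h.py <<'E'
import numpy as np, cv2
from station import arm
def cal(n):
    c=arm.get_calibration(n); return [np.array(c[k],float) for k in("mtx","R","t")]
def cloud(n,d):
    K,R,t=cal(n); v,u=np.mgrid[:420,:560]
    P=np.stack([(u-K[0,2])/K[0,0]*d,(v-K[1,2])/K[1,1]*d,d],-1)
    return (P-t)@R
def proj(n,X):
    K,R,t=cal(n); p=K@(R@np.array(X)+t); return p[:2]/p[2]
E
python3 - <<'E'
from h import *
s=arm.get_state(); print({k:np.round(s[k],3) for k in("t","eef_pos","ee_rot","width","force")})
im=[]
for n in("scene","top"):
    p,d=arm.grab_frame(n); np.savez(f"{n}0.npz",p=p,d=d); cv2.imwrite(f"pics/{n}0.png",p[...,::-1])
    W=cloud(n,d)
    K,R,t=cal(n); print(n,"cam at",np.round(-R.T@t,3))
    for th in("tray","feeder","bottle","tin","bolt_a"):
        for r in arm.trace(th,n)[:2]:
            m=r["mask"]&(d>0)
            if m.sum()<5: continue
            Q=W[m]; print(th,round(r["score"],2),r["extent"],np.round(np.percentile(Q,[2,50,98],axis=0),3).tolist())
E
```

```text
pics
{'t': np.float64(0.0), 'eef_pos': array([0.212, 0.64 , 0.226]), 'ee_rot': array([ 3.14, -0.  , -0.32]), 'width': np.float64(0.088), 'force': array([-1.042, -0.079,  0.363])}
scene cam at [0.138 0.526 0.921]
tray 0.75 [325.9, 175.3, 32.7, 40.8] [[0.478, -0.269, -0.001], [0.516, -0.237, 0.006], [0.57, -0.16, 0.03]]
feeder 0.72 [251.5, 173.6, 90.0, 103.2] [[0.452, -0.093, 0.007], [0.511, 0.018, 0.128], [0.572, 0.085, 0.225]]
bottle 0.5 [285.4, 121.3, 11.0, 31.1] [[0.739, -0.326, -0.002], [0.749, -0.278, 0.054], [0.808, -0.269, 0.109]]
tin 0.81 [269.0, 155.4, 19.3, 19.4] [[0.703, -0.242, -0.0], [0.727, -0.189, 0.028], [0.76, -0.164, 0.032]]
bolt_a 0.83 [243.0, 338.2, 31.9, 23.4] [[0.379, 0.245, -0.002], [0.401, 0.279, 0.015], [0.424, 0.308, 0.024]]
bolt_a 0.73 [265.4, 303.8, 19.3, 29.4] [[0.407, 0.16, 0.006], [0.417, 0.201, 0.016], [0.426, 0.226, 0.025]]
top cam at [0.193 0.022 1.476]
tray 0.88 [319.3, 200.8, 43.8, 38.5] [[0.479, -0.27, -0.004], [0.528, -0.218, 0.003], [0.57, -0.161, 0.032]]
tray 0.4 [243.3, 204.1, 73.1, 41.6] [[0.452, -0.118, -0.003], [0.51, -0.009, 0.143], [0.545, 0.082, 0.227]]
feeder 0.76 [238.9, 199.8, 73.1, 47.3] [[0.452, -0.102, -0.0], [0.51, -0.005, 0.145], [0.538, 0.081, 0.227]]
bottle 0.57 [349.8, 137.8, 14.9, 19.2] [[0.738, -0.309, -0.004], [0.747, -0.285, 0.061], [0.79, -0.271, 0.114]]
tin 0.85 [318.6, 146.7, 18.1, 21.2] [[0.702, -0.227, -0.001], [0.728, -0.197, 0.028], [0.76, -0.168, 0.034]]
bolt_a 0.72 [242.2, 201.0, 69.5, 48.2] [[0.452, -0.103, -0.001], [0.51, -0.008, 0.146], [0.538, 0.077, 0.227]]
bolt_a 0.41 [197.6, 263.3, 24.8, 9.1] [[0.408, 0.16, 0.008], [0.418, 0.195, 0.015], [0.426, 0.221, 0.025]]
```

View pics/scene0.png

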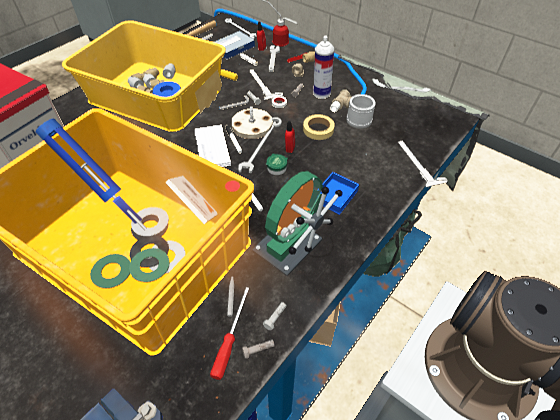

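View pics/top0.png

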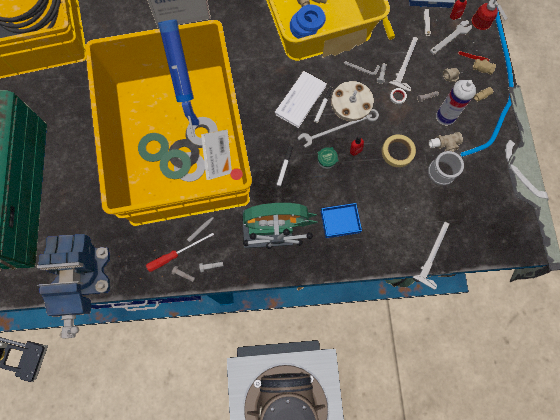

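The scene view shows the feeder near (300,215), the tray at (341,192) and the star wheel at (315,215). In the top view the tray is at (341,220), about 30 mm right of the foot, with the feeder at (275,222). Next I measure the feeder's yaw, the tray's pose and the spoke angles.

Run:
```python
from h import *
for n in("top","scene"):
    z=np.load(n+"0.npz");p,d=z["p"],z["d"];W=cloud(n,d); hsv=cv2.cvtColor(p,cv2.COLOR_RGB2HSV).astype(int)
    H,S,V=hsv[...,0],hsv[...,1],hsv[...,2]; X=W
    near=(X[...,0]>.42)&(X[...,0]<.6)
    # tray rim
    tr=near&(X[...,1]<-.12)&(X[...,1]>-.32)&(H>100)&(H<125)&(S>120)
    Q=X[tr&(X[...,2]>.018)&(X[...,2]<.04)]; r=cv2.minAreaRect((Q[:,:2]*1000).astype(np.float32)); print(n,"rim",r,np.median(Q[:,2]))
    Q=X[tr]; print("all",cv2.minAreaRect((Q[:,:2]*1000).astype(np.float32)))
    g=near&(abs(X[...,1])<.14)&(H>60)&(H<95)&(S>80)&(X[...,2]>.19)
    Q=X[g];print("housing top",len(Q),cv2.minAreaRect((Q[:,:2]*1000).astype(np.float32)),Q.mean(0),Q[:,2].max())
    # front edge line
    g=near&(abs(X[...,1])<.14)&(H>60)&(H<95)&(S>80)&(X[...,2]>.05)
    Q=X[g]; print("green",np.percentile(Q,[1,50,99],axis=0).round(3).tolist())
    f=[(y,np.percentile(Q[abs(Q[:,1]-y)<.006,0],[3,97])) for y in np.arange(-.08,.09,.02) if (abs(Q[:,1]-y)<.006).sum()>5]
    for y,e in f: print(round(y,2),e.round(3))
    # black balls
    b=near&(V<60)&(X[...,2]>.03)&(X[...,0]<.50)&(abs(X[...,1])<.14)
    k,l,st,c=cv2.connectedComponentsWithStats(b.astype(np.uint8))
    for i in range(1,k):
        if st[i,4]>=4: print("black",st[i,4],c[i].round(1),np.median(X[l==i],0).round(3))
    y0,x0=(165,240) 
    cv2.imwrite(f"pics/{n}crop.png",cv2.resize(p[165:285,235:375,::-1],None,fx=5.5,fy=5,interpolation=cv2.INTER_CUBIC))
```

```text
top rim ((525.442138671875, -216.2473907470703), (92.05097198486328, 111.34978485107422), 4.066802024841309) 0.026515476705683258
all ((529.3703002929688, -219.28643798828125), (99.45647430419922, 117.96977233886719), 4.066802024841309)
housing top 605 ((499.92987060546875, -11.998634338378906), (147.39901733398438, 81.01063537597656), 88.23019409179688) [ 0.52389023 -0.01175215  0.21464723] 0.23414591772691015
green [[0.507, -0.125, 0.052], [0.518, -0.023, 0.2], [0.54, 0.075, 0.228]]
-0.08 [0.507 0.537]
-0.06 [0.509 0.538]
-0.04 [0.507 0.537]
-0.02 [0.511 0.538]
0.0 [0.509 0.54 ]
0.02 [0.509 0.541]
0.04 [0.51  0.539]
0.06 [0.509 0.54 ]
0.08 [0.51  0.537]
black 34 [286.1 231.9] [ 0.457 -0.035  0.228]
black 33 [252.6 235.8] [0.459 0.052 0.205]
black 31 [309.3 235.2] [ 0.456 -0.101  0.163]
black 18 [299.6 241.8] [ 0.456 -0.08   0.075]
black 27 [245.1 242.5] [0.459 0.078 0.115]
black 23 [276.6 242.4] [ 0.449 -0.009  0.134]
black 14 [268.1 246.1] [0.456 0.014 0.048]
scene rim ((526.1917724609375, -214.4906768798828), (91.25028991699219, 113.9104232788086), 3.937845468521118) 0.026189137145811083
all ((494.2281494140625, -222.9839630126953), (178.12692260742188, 173.8605194091797), 10.26623821258545)
housing top 658 ((498.7308349609375, -9.004638671875), (90.49052429199219, 139.2469024658203), 1.1106293201446533) [0.52410923 0.00694869 0.21460263] 0.22927977232431784
green [[0.507, -0.098, 0.053], [0.518, 0.02, 0.188], [0.541, 0.08, 0.227]]
-0.08 [0.507 0.526]
-0.06 [0.51  0.537]
-0.04 [0.508 0.538]
-0.02 [0.51  0.539]
0.0 [0.509 0.54 ]
0.02 [0.509 0.54 ]
0.04 [0.51 0.54]
0.06 [0.51  0.541]
0.08 [0.511 0.541]
black 40 [324.7 190. ] [ 0.457 -0.03   0.229]
black 27 [338.6 192.5] [ 0.456 -0.096  0.164]
black 43 [299.8 220.3] [0.459 0.058 0.205]
black 65 [318.4 223.2] [ 0.45  -0.007  0.136]
black 18 [330.5 221.6] [ 0.454 -0.075  0.073]
black 40 [291.9 250.4] [0.459 0.081 0.114]
black 30 [307.9 249.2] [0.456 0.017 0.048]
```

View pics/scenecrop.png

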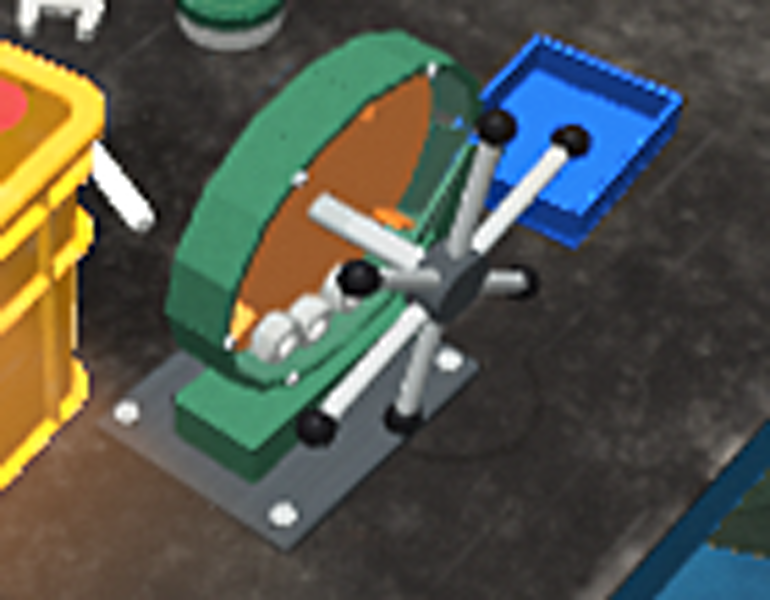

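The crop shows three nuts at the bottom left of the drum, spoke balls all round the wheel, and the tray upper right.

Both cameras agree on these positions:
- **Feeder:** about (0.524, -0.0095), yaw about -0.015.
- **Foot face:** y about -0.06.
- **Tray:** (0.526, -0.215), yaw about 0.07, rim sizes as given.

I'll push the tray with the fingers partly open, from its -y side.

```bash
cat >> h.py <<'E'
from scipy.spatial.transform import Rotation as Ro
def rows(*T):
    "world targets (x,y,z,yaw) -> shift/turn in move units from the present pose"
    s=arm.get_state(); Q=Ro.from_euler("xyz",s["ee_rot"]).as_matrix(); p=np.array(s["eef_pos"])
    print("now",s["t"],p.round(4),np.round(s["ee_rot"],3),"F",np.round(s["force"],1),"w",round(float(s["width"]),4))
    for x,y,z,w in T:
        dw=s["ee_rot"][2]-w; dw=(dw+np.pi)%(2*np.pi)-np.pi
        print(np.r_[(Q.T@(np.array([x,y,z])-p))/.025,np.degrees(dw)/5].round(2).tolist())
E
python3 - <<'E'
from h import *
print(arm.hold_point_z)
h=-np.pi/2
rows((.36,.5,.36,-.6),(.48,.2,.36,-1.2),(.5,-.05,.36,h),(.524,-.30,.36,h))
E
```

```text
0.0188
now 0.6 [0.2122 0.6408 0.2266] [-3.142  0.    -0.32 ] F [-0.1 -0.6  0.4] w 0.0875
[7.38, 3.49, -5.34, 3.21]
[15.71, 13.37, -5.34, 10.09]
[19.61, 22.61, -5.34, 14.34]
[23.67, 31.8, -5.34, 14.34]
```

```bash
python3 -m crank '[[[3.7,1.7,-2.7,1.6],[7.4,3.5,-5.3,3.2],[7.4,3.5,-5.3,3.2],[7.4,3.5,-5.3,3.2],[10,7,-5.3,5.5],[12,9.5,-5.3,7.5],[15.7,13.4,-5.3,10],[15.7,13.4,-5.3,10],[15.7,13.4,-5.3,10],[17.5,18,-5.3,12],[19.6,22.6,-5.3,14.3],[19.6,22.6,-5.3,14.3]]]' 0.45 20; python3 -c "
from h import *
h=-np.pi/2
rows((.5,-.05,.36,h),(.524,-.30,.36,h),(.524,-.30,.1,h),(.524,-.30,.016,h))"
```

```text
t: 2.1
eef_pos: [0.4924, 0.0205, 0.3595]
ee_rot: [-3.141, 0.0, -1.57]
force: [1.8, 0.1, -0.2]
width: 0.0484
gripper_force: 0.0
now 2.1 [0.4924 0.0205 0.3595] [-3.141  0.    -1.57 ] F [ 1.8  0.1 -0.2] w 0.0484
[2.82, -0.3, -0.02, 0.01]
[12.82, -1.26, -0.02, 0.01]
[12.83, -1.25, 10.38, 0.01]
[12.83, -1.25, 13.74, 0.01]
```

```bash
python3 -m crank '[[[6,-0.6,0,0],[12.8,-1.2,0,0],[12.8,-1.2,0,0],[12.8,-1.2,0,0],[12.8,-1.2,0,0],[12.8,-1.2,0,0],[12.8,-1.2,5,0],[12.8,-1.2,10.4,0],[12.8,-1.2,10.4,0],[12.8,-1.2,13.7,0],[12.8,-1.2,13.7,0],[12.8,-1.2,13.7,0]]]'; python3 -c "
from h import *
h=-np.pi/2
rows((.524,-.285,.016,h),(.524,-.18,.016,h))
p,d=arm.grab_frame('top'); cv2.imwrite('pics/a.png',p[120:300,200:420,::-1].repeat(3,0).repeat(3,1))"
```

```text
t: 3.6
eef_pos: [0.5217, -0.2962, 0.0133]
ee_rot: [3.138, 0.001, -1.568]
force: [0.2, -0.1, 0.8]
width: 0.0484
gripper_force: 0.0
now 3.6 [ 0.5217 -0.2962  0.0133] [ 3.138e+00  1.000e-03 -1.568e+00] F [ 0.2 -0.1  0.8] w 0.0484
[-0.45, -0.09, -0.11, 0.04]
[-4.65, -0.11, -0.1, 0.04]
```

View pics/a.png

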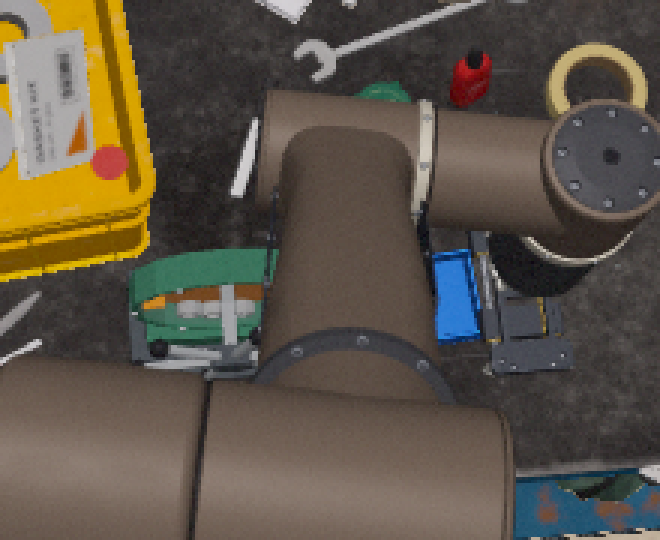

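The picture shows the two fingers standing just right of the tray (about (490,290) in the crop), clear of it, with the tray untouched. Pushing in +y now.

```bash
python3 -m crank '[[[-0.4,-0.1,0,0],[-0.8,-0.1,0,0],[-1.2,-0.1,0,0],[-1.6,-0.1,0,0],[-2.0,-0.1,0,0],[-2.4,-0.1,0,0],[-2.8,-0.1,0,0],[-3.2,-0.1,0,0],[-3.5,-0.1,0,0],[-3.8,-0.1,0,0],[-4.0,-0.1,0,0],[-4.0,-0.1,0,0]]]'
python3 - <<'E'
from h import *
rows((.524,-.18,.016,-1.571))
for n in("top","scene"):
    p,d=arm.grab_frame(n); X=cloud(n,d); hsv=cv2.cvtColor(p,cv2.COLOR_RGB2HSV).astype(int); H,S=hsv[...,0],hsv[...,1]
    Q=X[(X[...,0]>.42)&(X[...,0]<.62)&(X[...,1]<-.03)&(X[...,1]>-.32)&(H>100)&(H<125)&(S>120)&(X[...,2]>.018)&(X[...,2]<.04)]
    print(n,len(Q),cv2.minAreaRect((Q[:,:2]*1000).astype(np.float32)) if len(Q)>3 else "")
E
```

```text
t: 5.15
eef_pos: [0.5254, -0.1967, 0.0162]
ee_rot: [3.141, 0.001, -1.568]
force: [-0.1, -1.0, 0.1]
width: 0.0482
gripper_force: 0.0
now 5.15 [ 0.5254 -0.1967  0.0162] [ 3.141e+00  1.000e-03 -1.568e+00] F [-0.1 -1.   0.1] w 0.0482
[-0.67, 0.05, 0.01, 0.04]
top 61 ((529.0534057617188, -150.62521362304688), (95.94085693359375, 61.58474349975586), 6.200066089630127)
scene 107 ((494.9627990722656, -141.77752685546875), (58.553260803222656, 126.18562316894531), 33.336334228515625)
```

```bash
python3 -m crank '[[[-0.15,0,0,0],[-0.3,0,0,0],[-0.45,0,0,0],[-0.5,0,0,0],[-0.5,0,0,0]]]'
```

```text
t: 5.88
eef_pos: [0.5252, -0.1862, 0.0168]
ee_rot: [3.141, -0.001, -1.568]
force: [-1.5, -11.3, -0.1]
width: 0.048
gripper_force: 5.8
```

```bash
python3 -m crank '[[[-0.1,0,0,0],[-0.2,0,0,0],[-0.2,0,0,0],[-0.2,0,0,0]]]'
```

```text
t: 6.38
eef_pos: [0.5246, -0.1853, 0.0177]
ee_rot: [3.14, -0.005, -1.57]
force: [-3.1, -38.4, 4.4]
width: 0.048
gripper_force: 19.5
```

The 38 N reading means the tray is hard against the foot. Backing off and looking.

```bash
python3 -m crank '[[[0.5,0,0,0],[1.5,0,0,0],[2.5,0,0,0],[2.5,0,-3,0],[2.5,0,-6,0],[2.5,0,-9,0],[2.5,0,-12,0],[2.5,0,-14,0],[2.5,0,-14,0],[2.5,0,-14,0]]]' 1
python3 - <<'E'
from h import *
rows()
for n in("top","scene"):
    p,d=arm.grab_frame(n); X=cloud(n,d); hsv=cv2.cvtColor(p,cv2.COLOR_RGB2HSV).astype(int); H,S=hsv[...,0],hsv[...,1]
    Q=X[(X[...,0]>.42)&(X[...,0]<.62)&(X[...,1]<-.03)&(X[...,1]>-.32)&(H>100)&(H<125)&(S>120)&(X[...,2]>.018)&(X[...,2]<.04)]
    print(n,len(Q),cv2.minAreaRect((Q[:,:2]*1000).astype(np.float32)) if len(Q)>3 else "")
    if n=="scene": cv2.imwrite('pics/b.png',cv2.resize(p[150:290,230:390,::-1],None,fx=4.5,fy=4,interpolation=cv2.INTER_CUBIC))
E
```

```text
t: 7.62
eef_pos: [0.5272, -0.2423, 0.3704]
ee_rot: [-3.135, -0.001, -1.567]
force: [0.3, 0.4, -1.5]
width: 0.0004
gripper_force: 0.0
now 7.625 [ 0.5272 -0.2423  0.3704] [-3.135e+00 -1.000e-03 -1.567e+00] F [ 0.3  0.4 -1.5] w 0.0004
top 0 
scene 98 ((488.5278625488281, -124.33308410644531), (46.3570671081543, 117.37419891357422), 23.254932403564453)
```

View pics/b.png

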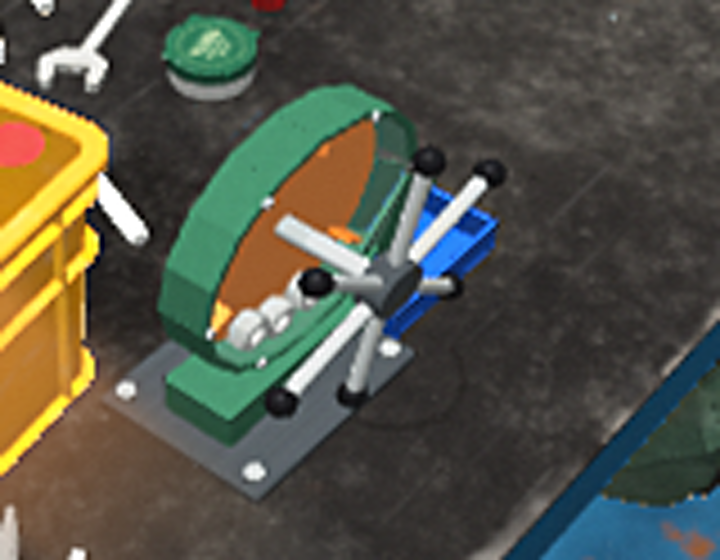

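The picture shows the tray standing against the foot under the spout, with all three nuts still in the drum (crop (250-310, 285-330)) and the wheel unchanged. Next I go to the right of the top spoke (about 15° right of vertical), tip at z = 0.18.

```bash
python3 -c "
from h import *
h=-np.pi/2
rows((.459,-.08,.30,h),(.459,-.08,.18,h))"
```

```text
now 7.725 [ 0.5259 -0.2418  0.3663] [-3.141e+00  1.000e-03 -1.567e+00] F [-0.  -1.1  0.1] w 0.0003
[-6.48, 2.65, 2.65, 0.04]
[-6.48, 2.66, 7.45, 0.04]
```

```bash
python3 -m crank '[[[-2,1,1,0],[-4,2,2,0],[-6.5,2.65,2.6,0],[-6.5,2.65,2.6,0],[-6.5,2.65,4,0],[-6.5,2.65,5.5,0],[-6.5,2.65,7,0],[-6.5,2.65,7.4,0],[-6.5,2.65,7.4,0]]]'
python3 - <<'E'
from h import *
rows()
im=[]
for n in("scene","top"):
    p,d=arm.grab_frame(n); im.append(cv2.resize(p[150:290,230:370,::-1],(400,400),interpolation=cv2.INTER_CUBIC))
cv2.imwrite("pics/c.png",np.hstack(im))
E
```

```text
t: 8.85
eef_pos: [0.4592, -0.0805, 0.1814]
ee_rot: [3.14, -0.001, -1.568]
force: [0.5, -0.1, 0.2]
width: 0.0002
gripper_force: 0.0
now 8.85 [ 0.4592 -0.0805  0.1814] [ 3.140e+00 -1.000e-03 -1.568e+00] F [ 0.5 -0.1  0.2] w 0.0002
```

View pics/c.png

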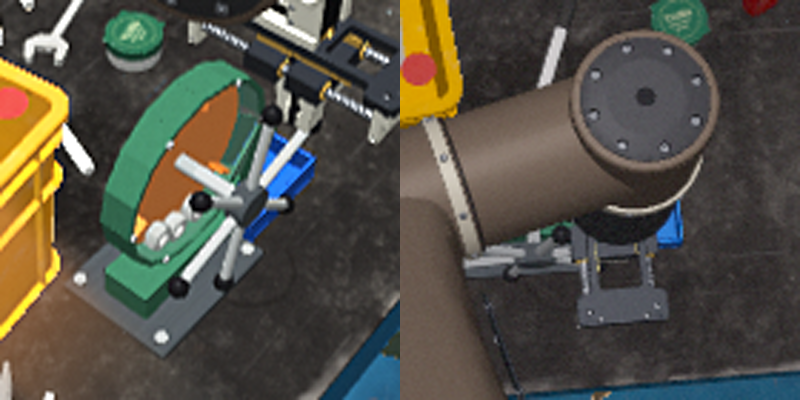

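The left panel shows the fingers right of the top spoke at about (290,100), with the nuts visible at (165,230). Pushing about 40° first.

```bash
cat >> h.py <<'E'
def status(cams=("scene",)):
    for n in cams:
        p,d=arm.grab_frame(n); X=cloud(n,d); V=p.max(2)
        b=(V<60)&(X[...,0]>.43)&(X[...,0]<.475)&(X[...,2]>.03)&(X[...,2]<.24)&(abs(X[...,1])<.14)
        k,l,st,c=cv2.connectedComponentsWithStats(b.astype(np.uint8)); A=[]
        for i in range(1,k):
            m=np.median(X[l==i],0); y,z=m[1]+.007,m[2]-.138
            if st[i,4]>=8 and .08<np.hypot(y,z)<.106: A.append(round(float(np.degrees(np.arctan2(y,z)))))
        print(n,"spokes",sorted(A),"mod60",[a%60 for a in A])
        for r in arm.recognise("nut0",n):
            u,v,w,h=r["extent"]; i,j=int(v+h/2),int(u+w/2)
            if r["score"]>.2 : print("  nut",round(r["score"],2),np.round(r["extent"]),X[i,j].round(3))
    return p
E
python3 -m crank '[[[-0.4,0,0,0],[-0.8,0,0,0],[-1.2,0,0,0],[-1.6,0,0,0],[-1.9,0,0,0],[-2.2,0,0,0],[-2.5,0,0,0],[-2.7,0,0,0],[-2.85,0,0,0],[-2.85,0,0,0]]]'
python3 - <<'E'
from h import *
rows(); status(("top","scene"))
E
```

```text
t: 10.2
eef_pos: [0.4585, -0.0088, 0.1813]
ee_rot: [3.141, -0.0, -1.568]
force: [0.4, -2.7, -0.4]
width: 0.0006
gripper_force: 1.1
now 10.2 [ 0.4585 -0.0088  0.1813] [ 3.141 -0.    -1.568] F [ 0.4 -2.7 -0.4] w 0.0006
top spokes [-97, -39, 82, 142] mod60 [21, 23, 22, 22]
scene spokes [-159, 20, 81, 141] mod60 [20, 21, 21, 21]
  nut 0.21 [252. 189.  84.  86.] [0.513 0.007 0.068]
```

```bash
cat >> h.py <<'E'
def nuts(p,d,n):
    X=cloud(n,d); hsv=cv2.cvtColor(p,cv2.COLOR_RGB2HSV); g=(hsv[...,1]<70)&(hsv[...,2]>85)
    y,z=X[...,1]+.0095,X[...,2]-.135
    dr=g&(X[...,0]>.500)&(X[...,0]<.55)&(np.hypot(y,z)<.092)
    tr=g&(X[...,0]>.48)&(X[...,0]<.575)&(X[...,1]<-.06)&(X[...,1]>-.175)&(X[...,2]<.045)
    for nm,m in(("drum",dr),("tray",tr)):
        k,l,st,c=cv2.connectedComponentsWithStats(m.astype(np.uint8))
        print(n,nm,int(m.sum()),[(int(st[i,4]),np.median(X[l==i],0).round(3).tolist()) for i in range(1,k) if st[i,4]>5])
def look(cams=("scene","top")):
    for n in cams:
        p,d=arm.grab_frame(n); nuts(p,d,n); X=cloud(n,d)
        b=((X[...,0]>.48)&(X[...,0]<.575)&(X[...,1]<-.06)&(X[...,1]>-.175)&(X[...,2]<.045)&(p[...,2]>p[...,0].astype(int)+40)).sum()
        print("  visible tray px",b)
    return p
E
python3 - <<'E'
from h import *
for n in("scene","top"):
    z=np.load(n+"0.npz"); nuts(z["p"],z["d"],n)
print("NOW"); look()
E
```

```text
scene drum 274 [(6, [0.507, -0.056, 0.213]), (8, [0.511, -0.075, 0.159]), (6, [0.509, 0.033, 0.213]), (70, [0.512, -0.004, 0.147]), (164, [0.513, 0.023, 0.093]), (6, [0.508, 0.033, 0.061])]
scene tray 8 []
top drum 205 [(176, [0.512, -0.006, 0.13])]
top tray 2 []
NOW
scene drum 264 [(7, [0.509, 0.033, 0.212]), (73, [0.512, -0.005, 0.147]), (164, [0.513, 0.005, 0.088])]
scene tray 4 []
  visible tray px 191
top drum 9 [(7, [0.51, -0.082, 0.136])]
top tray 0 []
  visible tray px 641
```

```bash
python3 -m crank '[[[-0.15,0,0,0],[-0.3,0,0,0],[-0.4,0,0,0],[-0.4,0,0,0],[-0.4,0,0,0]]]'; python3 -c "
from h import *
status(); look()"
```

```text
t: 11.12
eef_pos: [0.4585, 0.0004, 0.1815]
ee_rot: [3.141, -0.001, -1.568]
force: [-0.7, -5.9, -0.9]
width: 0.0004
gripper_force: 2.4
scene spokes [-150, -88, 30, 90, 150] mod60 [32, 30, 30, 30, 30]
scene drum 249 [(7, [0.509, 0.033, 0.214]), (226, [0.512, -0.002, 0.099]), (6, [0.509, 0.033, 0.06])]
scene tray 2 []
  visible tray px 165
top drum 8 []
top tray 1 []
  visible tray px 643
```

```bash
python3 -m crank '[[[-0.1,0,0,0],[-0.2,0,0,0],[-0.2,0,0,0],[-0.2,0,0,0]]]'; python3 -c "
from h import *
status(); look()"
```

```text
t: 11.82
eef_pos: [0.4585, 0.0056, 0.1815]
ee_rot: [3.141, -0.001, -1.568]
force: [-0.6, -4.7, 0.1]
width: 0.0005
gripper_force: 2.1
scene spokes [-145, -83, 34, 95, 155] mod60 [37, 34, 35, 35, 35]
  nut 0.54 [242. 340.  31.  19.] [0.398 0.28  0.016]
scene drum 227 [(204, [0.512, -0.001, 0.1]), (6, [0.509, 0.033, 0.06])]
scene tray 2 []
  visible tray px 141
top drum 15 [(6, [0.51, -0.055, 0.116])]
top tray 0 []
  visible tray px 653
```

```bash
python3 -m crank '[[[-0.1,0,0,0],[-0.2,0,0,0],[-0.2,0,0,0],[-0.2,0,0,0]]]'; python3 -c "
from h import *
status(); look()"
```

```text
t: 12.52
eef_pos: [0.4586, 0.0105, 0.1816]
ee_rot: [3.141, -0.001, -1.568]
force: [-1.2, -4.7, 0.9]
width: 0.0006
gripper_force: 2.3
scene spokes [-141, -81, 39, 98, 159] mod60 [39, 39, 39, 38, 39]
scene drum 194 [(66, [0.512, -0.004, 0.148]), (107, [0.512, 0.001, 0.088]), (6, [0.509, 0.032, 0.059])]
scene tray 2 []
  visible tray px 122
top drum 33 [(24, [0.511, -0.053, 0.114])]
top tray 0 []
  visible tray px 662
```

Run:
```python
from h import *
im=[]
for n in("scene","top"):
    p,d=arm.grab_frame(n); im.append(cv2.resize(p[165:275,245:355,::-1],(400,400),interpolation=cv2.INTER_CUBIC))
cv2.imwrite("pics/d.png",np.hstack(im))
```

```text
(no output)
```

View pics/d.png

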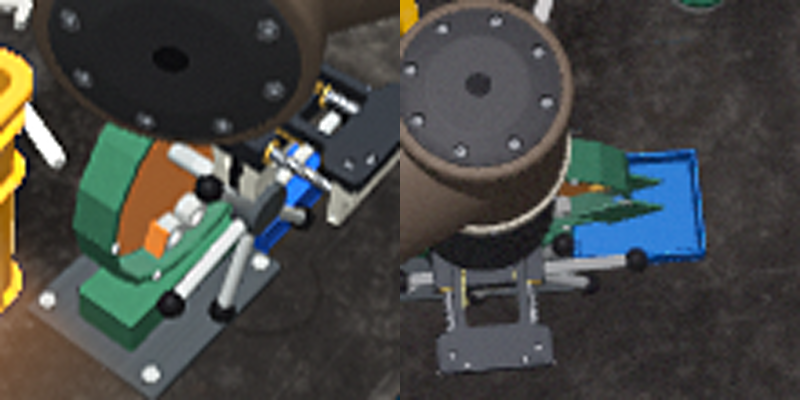

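The left panel shows the orange vane at (160,235) pushing the nuts right. The right panel shows the tray open to view at (670,210), empty and square. Continuing in about 4° steps.

```bash
python3 -m crank '[[[-0.1,0,0,0],[-0.2,0,0,0],[-0.2,0,0,0],[-0.2,0,0,0]]]'; python3 -c "
from h import *
status(); look()"
```

```text
t: 13.32
eef_pos: [0.4588, 0.0159, 0.1816]
ee_rot: [3.141, -0.0, -1.568]
force: [-0.4, -5.2, 1.1]
width: 0.0006
gripper_force: 2.0
scene spokes [-136, 42, 102, 162] mod60 [42, 44, 42, 42]
scene drum 138 [(45, [0.511, -0.006, 0.142]), (76, [0.512, 0.002, 0.089]), (6, [0.509, 0.033, 0.059])]
scene tray 1 []
  visible tray px 101
top drum 50 [(44, [0.511, -0.052, 0.116])]
top tray 0 []
  visible tray px 658
```

```bash
python3 -c "
from h import *
look(('top',))"
```

```text
top drum 56 [(48, [0.511, -0.053, 0.118])]
top tray 0 []
  visible tray px 660
```

```bash
python3 -m crank '[[[-0.1,0,0,0],[-0.2,0,0,0],[-0.2,0,0,0],[-0.2,0,0,0]]]'; python3 -c "
from h import *
status(); look()"
```

```text
t: 14.08
eef_pos: [0.459, 0.0214, 0.1816]
ee_rot: [-3.141, 0.0, -1.568]
force: [0.6, -1.9, 0.5]
width: 0.0003
gripper_force: 1.3
scene spokes [46, 107, 166] mod60 [46, 47, 46]
scene drum 90 [(10, [0.508, -0.006, 0.137]), (61, [0.512, 0.001, 0.094]), (6, [0.508, 0.034, 0.061])]
scene tray 2 []
  visible tray px 92
top drum 77 [(69, [0.511, -0.051, 0.122])]
top tray 1 []
  visible tray px 655
```

```bash
python3 -m crank '[[[-0.1,0,0,0],[-0.2,0,0,0],[-0.2,0,0,0],[-0.2,0,0,0]]]'; python3 -c "
from h import *
status(); look()"
```

```text
t: 14.78
eef_pos: [0.4589, 0.0263, 0.1816]
ee_rot: [-3.142, 0.0, -1.568]
force: [0.4, -2.8, -0.4]
width: 0.0005
gripper_force: 1.3
scene spokes [-69, 49, 109, 169] mod60 [51, 49, 49, 49]
  nut 0.71 [252. 192.  86.  82.] [ 0.512 -0.001  0.056]
scene drum 64 [(19, [0.512, -0.011, 0.104]), (28, [0.513, 0.004, 0.091]), (6, [0.51, 0.031, 0.057])]
scene tray 3 []
  visible tray px 92
top drum 97 [(90, [0.511, -0.048, 0.119])]
top tray 1 []
  visible tray px 649
```

```bash
python3 -m crank '[[[-0.1,0,0,0],[-0.2,0,0,0],[-0.2,0,0,0],[-0.2,0,0,0]]]'; python3 -c "
from h import *
status(); look()"
```

```text
t: 15.48
eef_pos: [0.4588, 0.0309, 0.1817]
ee_rot: [3.141, -0.001, -1.568]
force: [-0.7, -5.4, 1.9]
width: 0.0006
gripper_force: 2.4
scene spokes [-67, 51, 112, 171] mod60 [53, 51, 51, 52]
scene drum 46 [(9, [0.512, -0.011, 0.097]), (13, [0.513, 0.008, 0.106]), (6, [0.512, -0.0, 0.067]), (6, [0.508, 0.033, 0.06])]
scene tray 1 []
  visible tray px 91
top drum 112 [(105, [0.511, -0.046, 0.121])]
top tray 0 []
  visible tray px 651
```

```bash
python3 -m crank '[[[-0.1,0,0,0],[-0.2,0,0,0],[-0.2,0,0,0],[-0.2,0,0,0]]]'; python3 -c "
from h import *
status(); look()"
```

```text
t: 16.18
eef_pos: [0.4585, 0.0353, 0.1817]
ee_rot: [3.141, -0.002, -1.568]
force: [-0.1, -8.2, 3.1]
width: 0.0003
gripper_force: 3.5
scene spokes [-65, 53, 113, 174] mod60 [55, 53, 54, 53]
scene drum 35 [(18, [0.512, 0.004, 0.104]), (6, [0.509, 0.033, 0.059])]
scene tray 1 []
  visible tray px 75
top drum 133 [(122, [0.511, -0.045, 0.122])]
top tray 1 []
  visible tray px 658
```

The wheel has turned about 68° and the contact point is nearing the ball. I'll re-engage on the next spoke, now at about -7°.

```bash
python3 -m crank '[[[0.3,0,-0.5,0],[0.3,0,-2,0],[0.3,0,-3.5,0],[2.2,0,-3.5,0],[4.1,0,-3.5,0],[4.1,0,-3.5,0],[4.1,0,-2,0],[4.1,0,-0.5,0],[4.1,0,0,0],[4.1,0,0,0]]]'; python3 -c "
from h import *
rows(); status(); look()"
```

```text
t: 17.62
eef_pos: [0.4594, -0.066, 0.1818]
ee_rot: [3.141, -0.0, -1.567]
force: [0.3, -0.5, 0.5]
width: 0.0005
gripper_force: 0.0
now 17.625 [ 0.4594 -0.066   0.1818] [ 3.141 -0.    -1.567] F [ 0.3 -0.5  0.5] w 0.0005
scene spokes [-125, -66, -6, 53, 113, 173] mod60 [54, 54, 55, 53, 53, 53]
scene drum 242 [(9, [0.511, -0.08, 0.153]), (7, [0.509, 0.033, 0.214]), (201, [0.512, -0.015, 0.113]), (6, [0.509, 0.033, 0.059])]
scene tray 4 []
  visible tray px 267
top drum 0 []
top tray 0 []
  visible tray px 214
```

```bash
python3 -m crank '[[[-0.4,0,0,0],[-0.8,0,0,0],[-1.1,0,0,0],[-1.2,0,0,0],[-1.2,0,0,0],[-1.2,0,0,0]]]'; python3 -c "
from h import *
rows(); status(); look()"
```

```text
t: 18.58
eef_pos: [0.4591, -0.0362, 0.1815]
ee_rot: [-3.141, 0.0, -1.568]
force: [-0.3, -2.0, 2.1]
width: 0.0002
gripper_force: 1.1
now 18.575 [ 0.4591 -0.0362  0.1815] [-3.141  0.    -1.568] F [-0.3 -2.   2.1] w 0.0002
scene spokes [-121, -2, 56, 117, 177] mod60 [58, 59, 56, 57, 57]
scene drum 256 [(7, [0.51, -0.077, 0.13]), (6, [0.51, 0.032, 0.212]), (219, [0.512, -0.016, 0.113]), (6, [0.509, 0.033, 0.059])]
scene tray 3 []
  visible tray px 229
top drum 0 []
top tray 0 []
  visible tray px 508
```

```bash
python3 -m crank '[[[-0.1,0,0,0],[-0.2,0,0,0],[-0.2,0,0,0],[-0.2,0,0,0]]]'; python3 -c "
from h import *
status(); look()"
```

```text
t: 19.27
eef_pos: [0.4591, -0.0312, 0.1816]
ee_rot: [-3.141, 0.0, -1.568]
force: [1.1, -1.9, 2.1]
width: 0.0004
gripper_force: 1.3
scene spokes [-119, 1, 60, 119, 179] mod60 [1, 1, 0, 59, 59]
scene drum 246 [(7, [0.51, 0.031, 0.213]), (213, [0.512, -0.016, 0.112]), (6, [0.509, 0.033, 0.058])]
scene tray 5 []
  visible tray px 228
top drum 0 []
top tray 0 []
  visible tray px 548
```

```bash
python3 -m crank '[[[-0.1,0,0,0],[-0.2,0,0,0],[-0.2,0,0,0],[-0.2,0,0,0]]]'; python3 -c "
from h import *
status(); look()"
```

```text
t: 19.98
eef_pos: [0.4589, -0.0261, 0.1814]
ee_rot: [3.141, 0.0, -1.568]
force: [0.7, -0.6, 0.4]
width: 0.0003
gripper_force: 0.5
scene spokes [-177, -115, 5, 63, 123] mod60 [5, 5, 3, 3, 3]
  nut 0.22 [250. 186.  88.  91.] [0.461 0.075 0.182]
scene drum 197 [(7, [0.509, 0.033, 0.214]), (164, [0.512, -0.011, 0.111]), (6, [0.509, 0.033, 0.06])]
scene tray 11 [(7, [0.515, -0.116, 0.033])]
  visible tray px 213
top drum 3 []
top tray 23 [(23, [0.515, -0.131, 0.022])]
  visible tray px 559
```

```bash
python3 -c "
from h import *
look()"
```

```text
scene drum 190 [(6, [0.51, 0.032, 0.212]), (161, [0.512, -0.011, 0.11]), (6, [0.51, 0.032, 0.058])]
scene tray 11 [(7, [0.519, -0.124, 0.026])]
  visible tray px 214
top drum 4 []
top tray 24 [(24, [0.515, -0.132, 0.024])]
  visible tray px 558
```

The first nut dropped at about 78°. Holding still for a moment.

```bash
python3 -m crank '[[[0,0,0,0],[0,0,0,0],[0,0,0,0],[0,0,0,0],[0,0,0,0],[0,0,0,0],[0,0,0,0],[0,0,0,0]]]'
python3 - <<'E'
from h import *
look(); im=[]
for n in("scene","top"):
    p,d=arm.grab_frame(n); im.append(cv2.resize(p[165:275,245:355,::-1],(400,400),interpolation=cv2.INTER_CUBIC))
cv2.imwrite("pics/e.png",np.hstack(im))
E
```

```text
t: 21.28
eef_pos: [0.459, -0.0264, 0.1815]
ee_rot: [3.142, -0.0, -1.568]
force: [1.0, -0.5, 0.5]
width: 0.0005
gripper_force: 0.2
scene drum 194 [(6, [0.509, 0.032, 0.213]), (162, [0.512, -0.011, 0.111]), (6, [0.508, 0.033, 0.061])]
scene tray 12 [(7, [0.519, -0.122, 0.026])]
  visible tray px 213
top drum 4 []
top tray 22 [(22, [0.515, -0.126, 0.023])]
  visible tray px 559
```

View pics/e.png

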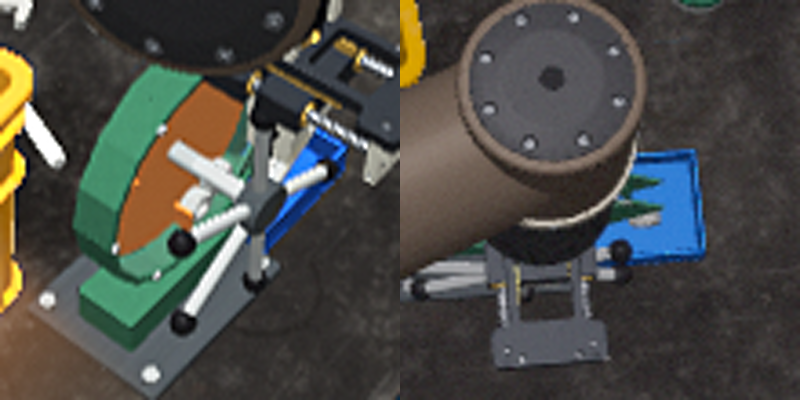

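The right panel shows one nut lying in the tray at (645,218), and the left panel shows the remaining nuts at (195,200). Turning on in small steps.

```bash
python3 -m crank '[[[-0.1,0,0,0],[-0.2,0,0,0],[-0.3,0,0,0],[-0.3,0,0,0],[-0.3,0,0,0],[-0.3,0,0,0]]]'; python3 -c "
from h import *
status(); look()"
```

```text
t: 22.22
eef_pos: [0.459, -0.0189, 0.1816]
ee_rot: [3.142, 0.0, -1.568]
force: [2.5, -3.4, -0.8]
width: 0.0001
gripper_force: 1.6
scene spokes [-170, -109, 10, 69, 130] mod60 [10, 11, 9, 10, 10]
scene drum 201 [(7, [0.509, 0.033, 0.213]), (163, [0.512, -0.015, 0.115]), (6, [0.509, 0.033, 0.06])]
scene tray 5 []
  visible tray px 187
top drum 3 []
top tray 22 [(22, [0.516, -0.127, 0.021])]
  visible tray px 595
```

```bash
python3 -m crank '[[[-0.1,0,0,0],[-0.15,0,0,0],[-0.15,0,0,0],[-0.15,0,0,0],[-0.15,0,0,0]]]'; python3 -c "
from h import *
status(); look()"
```

```text
t: 23.05
eef_pos: [0.4588, -0.0152, 0.1815]
ee_rot: [3.141, -0.0, -1.568]
force: [2.0, -4.5, -1.2]
width: 0.0004
gripper_force: 1.8
scene spokes [-166, 14, 74, 133] mod60 [14, 14, 14, 13]
scene drum 195 [(7, [0.509, 0.033, 0.213]), (156, [0.512, -0.016, 0.125])]
scene tray 3 []
  visible tray px 189
top drum 3 []
top tray 22 [(22, [0.516, -0.127, 0.023])]
  visible tray px 604
```

```bash
python3 -m crank '[[[-0.06,0,0,0],[-0.12,0,0,0],[-0.12,0,0,0],[-0.12,0,0,0],[-0.12,0,0,0]]]'; python3 -c "
from h import *
status(); look()"
```

```text
t: 23.88
eef_pos: [0.4588, -0.0121, 0.1815]
ee_rot: [3.141, 0.0, -1.568]
force: [0.4, -4.4, -0.9]
width: 0.0006
gripper_force: 1.7
scene spokes [-163, -100, 16, 77, 137] mod60 [16, 20, 17, 17, 17]
scene drum 172 [(7, [0.509, 0.033, 0.212]), (134, [0.512, -0.012, 0.137])]
scene tray 5 []
  visible tray px 191
top drum 6 []
top tray 22 [(22, [0.515, -0.126, 0.023])]
  visible tray px 611
```

```bash
python3 -c "
from h import *
look()"
```

```text
scene drum 172 [(7, [0.51, 0.033, 0.212]), (133, [0.512, -0.013, 0.136])]
scene tray 4 []
  visible tray px 192
top drum 5 []
top tray 22 [(22, [0.516, -0.126, 0.022])]
  visible tray px 614
```

```bash
python3 -m crank '[[[-0.06,0,0,0],[-0.12,0,0,0],[-0.12,0,0,0],[-0.12,0,0,0],[-0.12,0,0,0]]]'; python3 -c "
from h import *
status(); look()"
```

```text
t: 24.8
eef_pos: [0.459, -0.009, 0.1816]
ee_rot: [-3.142, 0.0, -1.568]
force: [-0.4, -3.6, -0.8]
width: 0.0002
gripper_force: 1.6
scene spokes [-159, 20, 80, 141] mod60 [20, 21, 20, 21]
  nut 0.22 [315. 210.  24.  27.] [ 0.484 -0.106  0.012]
scene drum 142 [(7, [0.509, 0.033, 0.213]), (104, [0.512, -0.008, 0.14])]
scene tray 4 []
  visible tray px 188
top drum 24 [(21, [0.51, -0.077, 0.131])]
top tray 22 [(22, [0.515, -0.126, 0.022])]
  visible tray px 622
```

```bash
python3 -c "
from h import *
look()"
```

```text
scene drum 140 [(7, [0.51, 0.034, 0.214]), (105, [0.512, -0.008, 0.14])]
scene tray 5 []
  visible tray px 190
top drum 25 [(22, [0.51, -0.077, 0.127])]
top tray 22 [(22, [0.516, -0.126, 0.02])]
  visible tray px 624
```

```bash
python3 -m crank '[[[-0.05,0,0,0],[-0.1,0,0,0],[-0.1,0,0,0],[-0.1,0,0,0],[-0.1,0,0,0],[-0.1,0,0,0]]]'; python3 -c "
from h import *
status(); look()"
```

```text
t: 25.85
eef_pos: [0.459, -0.0066, 0.1816]
ee_rot: [-3.142, -0.0, -1.568]
force: [0.8, -4.5, -0.8]
width: 0.0001
gripper_force: 1.9
scene spokes [-157, 22, 83, 143] mod60 [22, 23, 23, 23]
scene drum 117 [(7, [0.509, 0.032, 0.213]), (76, [0.512, -0.004, 0.146])]
scene tray 19 [(14, [0.513, -0.146, 0.015])]
  visible tray px 173
top drum 5 []
top tray 61 [(61, [0.516, -0.144, 0.023])]
  visible tray px 587
```

The tray area has nearly tripled, so the second nut is down. Retreating, then checking.

```bash
python3 -m crank '[[[0.25,0,0,0],[0.25,0,-1.5,0],[0.25,0,-3.5,0],[0.25,0,-5.5,0],[-3,0,-6.5,0],[-6,0,-6.5,0],[-8,0,-6.5,0],[-8,0,-6.5,0],[-8,0,-6.5,0],[-8,0,-6.5,0]]]'
python3 - <<'E'
from h import *
rows(); status(); look(); im=[]
for n in("scene","top"):
    p,d=arm.grab_frame(n); im.append(cv2.resize(p[165:275,245:355,::-1],(400,400),interpolation=cv2.INTER_CUBIC))
cv2.imwrite("pics/f.png",np.hstack(im))
E
```

```text
t: 27.3
eef_pos: [0.4583, 0.1928, 0.3441]
ee_rot: [3.142, 0.0, -1.568]
force: [-0.2, -0.1, -0.0]
width: 0.0006
gripper_force: 0.0
now 27.3 [0.4583 0.1928 0.3441] [ 3.142  0.    -1.568] F [-0.2 -0.1 -0. ] w 0.0006
scene spokes [-157, -94, -36, 24, 83, 143] mod60 [24, 26, 24, 23, 23, 23]
scene drum 37 [(13, [0.51, -0.099, 0.137])]
scene tray 30 [(23, [0.514, -0.15, 0.018])]
  visible tray px 221
top drum 128 [(54, [0.511, -0.011, 0.148]), (50, [0.511, -0.052, 0.125])]
top tray 61 [(61, [0.516, -0.144, 0.022])]
  visible tray px 590
```

View pics/f.png

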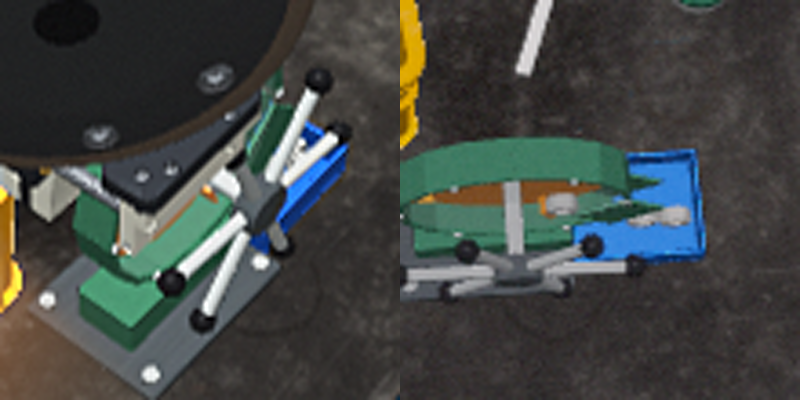

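The top view shows two nuts in the tray at (640,222) and (675,215), and the third in the drum at (563,205). The tray is square at the foot and the arm is clear.

```bash
python3 -c "
from station import arm
print(arm.job_done())"
```

```text
the job is handed in; nothing more can be done
None
```

I handed the job in at about 27 s of robot time: two nuts are in the tray, dropped one at a time, the third is still in the drum, and the tray is square against the feeder's foot. The arm is clear of everything; no verdict came back, and I did not re-measure the bolts, tin and bottle at the end.

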